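# Screw down a speaker's amplifier cover evenly

## Robot

A 6-joint arm with a two-finger parallel gripper is mounted at the origin on the work surface. World frame = base frame: x ahead of the robot, y to its left, z up, the work surface at z = 0. Lengths are in m, angles in degrees, forces in N, time in s.
With the tool pointing down it reaches from about 0.3 to 0.75 m from the base axis. Payload 8.5 kg.
Tool frame: the origin (TCP) lies at the very end of the fingers, on their centre line; the grasp point (between the pads) lies 19 mm behind it (env.hold_point_z is the distance from the TCP to the grasp point, in m); z points along the fingers, y is the line along which they close (so a half turn about z gives the same grasp; the last joint's range is limited). The gripper opens to 85 mm and grips with 20 to 120 N. Pads are 22 mm wide; open, the fingers measure 114 mm over their backs; the gripper's body (76 mm by 85 mm) begins 54 mm behind the grasp point. The pads swing forward as they close: fully open they stand 13 mm farther back than shut.
Start: joints at [56.362, 21.807, 74.336, -0, 83.858, -12.336], TCP at [0.2, 0.512, 0.231] pointing down, gripper open.
Joint ranges: [-178.18, 178.18], [-50.72, 133.34], [12.68, 142.11], [-81.47, 261.47], [9.98, 163.14], [-165.26, 165.26]. Speed limits (degrees/s): [136.94, 136.94, 180, 180, 180, 180].

## Interface

Orientations are given as a 3x3 rotation matrix whose columns are the frame's x, y, z axes.
In Python, from rig import env, optics gives the robot as it stands.
- The arm moves only by the shell command python3 -m jog 'ROWS' [OPENING] [FORCE]. ROWS is JSON, a list of rows, each an object with "linear": the shift along the tool's x, y, z in units of 40 mm (1.0 is 40 mm), a list of three; "roll": the turn about the tool's z in units of 5 degrees (1.0 is 5 degrees). A call has 1 to 12 rows; each row shifts and turns the commanded pose from where the row before left it, along the tool's axes as they then stand; what a row does not reach is not made up. A row lasts 1/12 s, in which the tool goes at most 41.7 mm and 7.16 degrees, less where a joint would pass 70% of its speed; a pose out of reach is approached as far as the arm can. A call is refused whole if a number of a shift passes 1 or a number of a turn 1, either way. A call with a gripper value outside its range is refused whole. OPENING is the opening, from -1 (shut) to 1 (fully open), set as the call begins (- or left out, the last holds). The fingers move at their own pace and stop on an object; FORCE is the grip in N (left out, the last holds). Time passes only in rows, so rows that do not move let the fingers close. It gives the time, the measured TCP pose, the force, the opening and the grip force at its end, in the units of the state.
- env.observe(): the state, without advancing time (a new reading comes with each control period).
- optics.get_image(name): name is "scene" or "top"; returns the picture (400x640x3 uint8, red, green, blue); there is no depth.
- optics.calibration(name): a dict with "fov_y" (degrees; the focal length in pixels is half the picture's height over the tangent of half this angle, whatever the lens; pixels are square), "cx", "cy" (the principal point, pixels), "T" (4x4, takes a point from camera to world coordinates). Camera axes: x right, y down, z forward; pixel columns grow to the right and rows downward; lengths in m; the calibration is good to about 2 mm. A picture is of the moment at which its call begins. calibration takes no time and is no camera call.
- env.close_job(): hands the job in; it is judged then, once.
The state is a dict: "time_s": time; "q": joint angles; "qvel": joint speeds; "joint_efforts": joint torques, N m; "position": TCP position; "tool_rot": TCP orientation; "ft_force": force on the tool from outside, world axes, zero at the start; "wrist_torque": the same for the moment, N m; "grip_width": finger opening in m; "gripper_force": force on a finger pad.
Only numpy, scipy, OpenCV 4.12 (cv2) and the standard library are available. Lean on these libraries where they do the work, as an engineer would, in place of code of your own. Each camera call takes 0.05 s, during which the arm holds its last target. There are 200 camera calls.

## Task

Fasten the metal cover of the bass speaker with its four wing screws, a little at a time and crisscross: first take all four part-way down, after the first screw the one diagonally opposite and then the other diagonal pair, then go round again the same way until each is firmly tight and the cover sits flat, home on its bosses. Never let the cover tip by more than about a degree, do not overtighten any screw (feel for the rise in torque and stop soon after it begins), and leave the other things on the desk alone.

Things in the scene. Friction and masses are not known exactly. Their poses are not given: they have to be found in the camera images.
- speaker: black bass speaker box lying on its front on the desk, 240 x 240 x 110 mm, fixed; origin under its centre, z up. A square pocket in its top (166 x 166 mm, rim 110 mm above the desk) holds the metal cover. Bosses hidden under the cover decide how deep it sits home: 3.0 to 5.8 mm below its start height, different each time, not visible from outside.
- cover: bare aluminium cover plate, 163 x 163 x 8 mm, 0.9 kg, loose in the pocket, with low cooling fins (60 x 67 mm, 10 mm high) in the middle; origin at the centre of its underside, about 106 mm above the desk at the start, z up. It floats on four springy rubber pads (1.2 N/mm each) until it is pulled down on to the bosses.
- screw_a: steel wing screw at the cover corner towards the speaker's +x, +y (58, 58 mm from the centre), diagonal to screw_c. Origin: on its axis, underside of its 24 mm flange, 0.5 mm above the cover at the start. Wing 34 mm long along own x, 10 mm thick, from 4 to 30 mm above the origin. Clockwise seen from above lowers a screw 4 mm per rad; it stays where left.
- screw_b: steel wing screw at the cover corner towards the speaker's -x, +y (58, 58 mm from the centre), diagonal to screw_d. Origin: on its axis, underside of its 24 mm flange, 0.5 mm above the cover at the start. Wing 34 mm long along own x, 10 mm thick, from 4 to 30 mm above the origin. Each screw needs 0.45 N m to turn free (thread friction), plus 0.005 N m per N that it clamps.
- screw_c: steel wing screw at the cover corner towards the speaker's -x, -y (58, 58 mm from the centre), diagonal to screw_a. Origin: on its axis, underside of its 24 mm flange, 0.5 mm above the cover at the start. Wing 34 mm long along own x, 10 mm thick, from 4 to 30 mm above the origin. A screw clamps up to 15 N while it squeezes the pads; properly tight is about 45 N, overtight 70 N.
- screw_d: steel wing screw at the cover corner towards the speaker's +x, -y (58, 58 mm from the centre), diagonal to screw_b. Origin: on its axis, underside of its 24 mm flange, 0.5 mm above the cover at the start. Wing 34 mm long along own x, 10 mm thick, from 4 to 30 mm above the origin. With the cover home, the clamping of any screw climbs steeply, by about 150 N per rad.
- mouse: black computer mouse beside the speaker, 100 x 60 x 32 mm; origin under its centre; a bystander, leave it alone
- screwdriver: screwdriver with a red handle lying beside the speaker; origin under its centre; a bystander, leave it alone
- parts_tray: empty grey tray, 100 x 70 x 22 mm; origin under its centre; a bystander, leave it alone
- mug: white mug, 82 mm wide, 95 mm high; origin under its centre; a bystander, leave it alone
- coaster: round cork coaster, 100 mm wide; origin under its centre; a bystander, leave it alone
- spray: white bottle, 52 mm wide, 160 mm high; origin under its centre; a bystander, leave it alone
There are look-alikes about, which are no part of the job. Of the things shaped like the cover, the aluminium one is meant.

How it is judged:
By the outcome, as a careful person would: the job done as asked, in the order asked, and still so for the second after the job is handed in, with the robot touching nothing.
It also fails if it takes over 72 s, if anything falls off the work surface, if the arm or the gripper's body presses on something with over 40 N, if the wrist force passes 120 N, or if a joint passes its speed limit or range.

## Working session

There is one attempt and no reset: what is moved stays moved. The work goes in short steps, Python scripts to look and compute and a shell command to move; the robot and the scene stay as the last step left them, time stands still between calls to the robot, and variables do not carry over. Pictures are saved under pics/ and viewed, at most 10 in all, crops included, and the job is handed in when it is done.

```bash
ls; mkdir -p pics
python3 - <<'E'
from rig import env, optics
import cv2
for n in("scene","top"):
    im=optics.get_image(n); cv2.imwrite(f"pics/{n}0.png",im[:,:,::-1])
    c=optics.calibration(n); print(n,c)
print(env.observe(), env.hold_point_z)
E
```

```text
pics
scene {'fov_y': 52.52685668959296, 'cx': 316.950545323334, 'cy': 198.07500373969228, 'T': array([[-0.33275006,  0.53425949, -0.77707412,  1.34814373],
       [ 0.94301252,  0.19042942, -0.27288098,  0.30756627],
       [ 0.00218852, -0.82359179, -0.56717879,  0.7509136 ],
       [ 0.        ,  0.        ,  0.        ,  1.        ]])}
top {'fov_y': 44.113086332648436, 'cx': 315.20357773798037, 'cy': 198.72186398981844, 'T': array([[-0.02729707, -0.99026106,  0.13652068,  0.28776709],
       [-0.99961879,  0.02647526, -0.00783212, -0.00427679],
       [ 0.00414143, -0.13668243, -0.99060626,  1.48055869],
       [ 0.        ,  0.        ,  0.        ,  1.        ]])}
{'time_s': 0.1, 'q': array([ 5.63617936e+01,  2.18374710e+01,  7.43769285e+01,  5.22175932e-04,
        8.38576041e+01, -1.23350073e+01]), 'qvel': array([ 0.0343077 , -0.0669236 , -0.08625976,  0.00423944,  0.05034089,
       -0.00207556]), 'joint_efforts': array([ 3.67034416e-03, -4.49219120e+01, -2.31656438e+01, -1.86440921e-04,
        3.62896200e-03, -1.48705078e-05]), 'position': array([0.19967207, 0.51221472, 0.23079082]), 'tool_rot': array([[-9.31670490e-01,  3.63303733e-01, -7.03688917e-04],
       [ 3.63304309e-01,  9.31669950e-01, -1.04124842e-03],
       [ 2.77316378e-04, -1.22575364e-03, -9.99999210e-01]]), 'ft_force': array([-0.10383473,  0.09851624,  0.77551256]), 'wrist_torque': array([0.02826057, 0.02882471, 0.05299545]), 'gripper_force': 0.0, 'grip_width': 0.08557647278209138} 0.0187
```

View pics/top0.png

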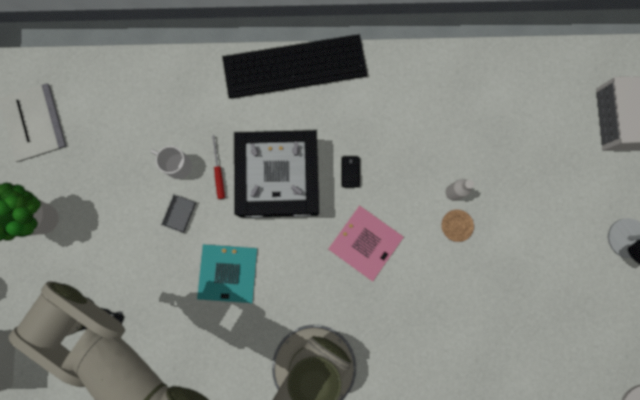

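View pics/scene0.png

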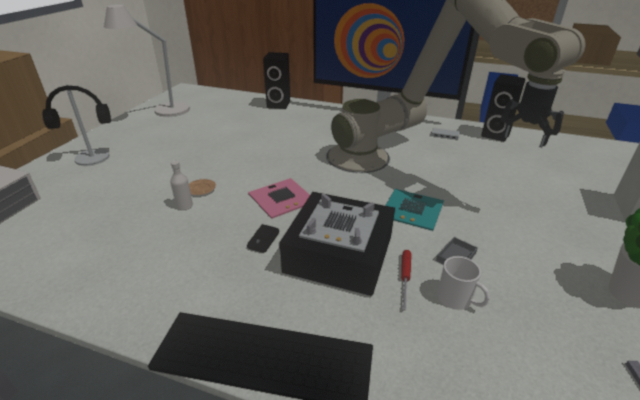

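The thing wanted is the aluminium plate in the black box, at top (276,172) and scene (341,222). Look-alikes are the teal plate at top (228,273) and the pink plate at top (367,243). I choose the aluminium one and check it in a close crop.

Run:
```python
import cv2,numpy as np
a=cv2.imread("pics/top0.png")[122:224,225:330]
b=cv2.imread("pics/scene0.png")[185:260,280:400]
a=cv2.resize(a,(412,400),interpolation=cv2.INTER_CUBIC); b=cv2.resize(b,(388,400*75*388//(120*400)),interpolation=cv2.INTER_CUBIC)
o=np.zeros((400,800,3),np.uint8); o[:,:412]=a; o[:b.shape[0],412:]=b
cv2.imwrite("pics/crop0.png",o)
```

```text
(no output)
```

View pics/crop0.png

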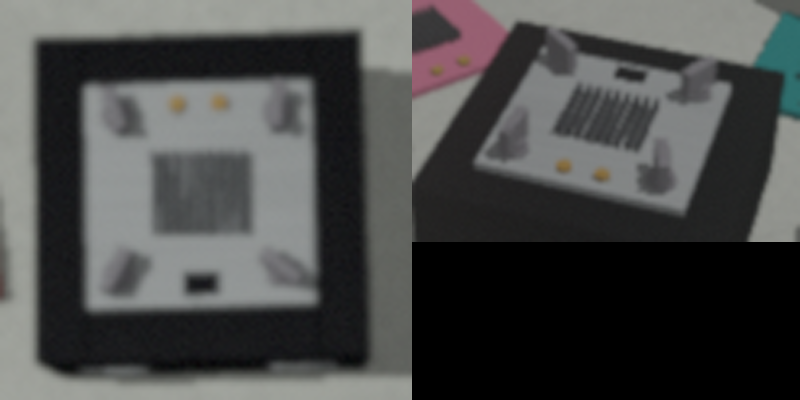

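The crop shows the aluminium cover with fins, in the black box. Its four wing screws sit at crop positions (118,108), (283,105), (122,270) and (285,268). Next I get the cover pose by ray casting and rectify each screw at wing-top height.

```bash
cat > h.py <<'E'
import numpy as np,cv2
from rig import env,optics
def K(n):
    c=optics.calibration(n); return 200/np.tan(np.radians(c["fov_y"]/2)),c["cx"],c["cy"],c["T"]
def ray(n,uv,z):
    f,cx,cy,T=K(n); uv=np.atleast_2d(uv)
    d=np.c_[(uv[:,0]-cx)/f,(uv[:,1]-cy)/f,np.ones(len(uv))]@T[:3,:3].T
    o=T[:3,3]; return o+d*((z-o[2])/d[:,2])[:,None]
def proj(n,P):
    f,cx,cy,T=K(n); p=(np.atleast_2d(P)-T[:3,3])@T[:3,:3]
    return np.c_[cx+f*p[:,0]/p[:,2],cy+f*p[:,1]/p[:,2]]
E
python3 - <<'E'
from h import *
for n,roi,z in(("top",(235,322,130,216),.114),("scene",(285,395,190,250),.114)):
    im=cv2.imread(f"pics/{n}0.png"); g=cv2.cvtColor(im,cv2.COLOR_BGR2GRAY)
    m=np.zeros_like(g); x0,x1,y0,y1=roi
    # component of bright pixels containing cover
    b=(g>75).astype(np.uint8)
    k,l,s,c=cv2.connectedComponentsWithStats(b,connectivity=4)
    sd=(258,165) if n=="top" else (326,214)
    b=(l==l[sd[1],sd[0]]).astype(np.uint8); print(n,g[sd[1],sd[0]],s[l[sd[1],sd[0]]])
    # rectify mask hull onto plane, min-area rect
    ct=max(cv2.findContours(b,cv2.RETR_EXTERNAL,cv2.CHAIN_APPROX_NONE)[0],key=len)[:,0].astype(float)
    P=ray(n,ct,z)[:,:2]*1000
    print(cv2.minAreaRect(P.astype(np.float32)))
S=np.float32
E
```

```text
top 150 [ 246  142   60   60 3397]
((557.8690795898438, 94.23912048339844), (166.55369567871094, 168.24009704589844), 89.53297424316406)
scene 133 [     0      0    640    400 161757]
((-515.7867431640625, -1267.593994140625), (4741.037109375, 1817.85888671875), 58.21580505371094)
```

Run:
```python
from h import *
th=np.radians(-0.5); c=np.array([.5579,.0942]); R=np.array([[np.cos(th),-np.sin(th)],[np.sin(th),np.cos(th)]])
names=dict(a=(58,58),b=(-58,58),c=(-58,-58),d=(58,-58))
out=np.zeros((400,800,3),np.uint8)
for j,n in enumerate(("top","scene")):
    im=cv2.imread(f"pics/{n}0.png")
    for i,(k,o) in enumerate(names.items()):
        p=c+R@(np.array(o)/1000)
        if j==0: print(k,p.round(4))
        v,u=np.mgrid[0:200,0:200]; s=.06/200   # up = +x world, left = +y
        X=p[0]+(100-v)*s; Y=p[1]+(100-u)*s
        q=proj(n,np.c_[X.ravel(),Y.ravel(),np.full(X.size,.1445)]).astype(np.float32).reshape(200,200,2)
        t=cv2.remap(im,q,None,cv2.INTER_CUBIC); t=cv2.convertScaleAbs(t,alpha=1.4)
        cv2.line(t,(95,100),(105,100),(0,0,255),1);cv2.line(t,(100,95),(100,105),(0,0,255),1)
        cv2.putText(t,k,(5,20),0,.6,(0,255,0),1); t[0]=t[:,0]=(0,255,255)
        out[j*200:j*200+200,i*200:i*200+200]=t
cv2.imwrite("pics/rect.png",out)
```

```text
a [0.6164 0.1517]
b [0.5004 0.1527]
c [0.4994 0.0367]
d [0.6154 0.0357]
```

View pics/rect.png

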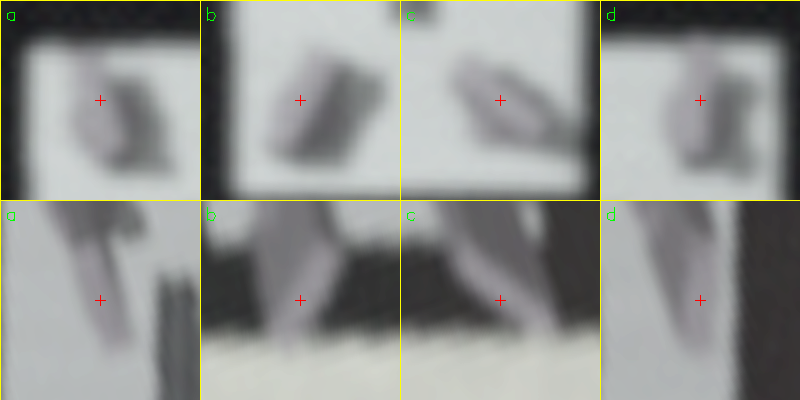

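Run:
```python
from h import *
t=cv2.imread("pics/rect.png").astype(float)
for j in(0,1):
  for i,k in enumerate("abcd"):
    p=t[j*200+3:j*200+200,i*200+3:i*200+200]; p[:25,:25]=0
    g=p[...,1]; sat=(p[...,2]+p[...,0])/2-g   # pinkish excess
    sat[95:105,90:110]=np.median(sat[88:92,90:110])
    v,u=np.mgrid[3:200,3:200]
    near=(np.hypot(u-100,v-100)<75)
    m=(sat>0.6*np.percentile(sat[near],97))&near&(g>90)
    m=cv2.morphologyEx(m.astype(np.uint8),cv2.MORPH_OPEN,np.ones((5,5)))
    n,l,s,c=cv2.connectedComponentsWithStats(m); q=1+np.argmax(s[1:,4]); ys,xs=np.where(l==q)
    r=cv2.minAreaRect(np.c_[-(ys+3-100),-(xs+3-100)].astype(np.float32)*.3)
    X=np.c_[-(ys+3-100),-(xs+3-100)]*.3; C=np.cov(X.T); w,V=np.linalg.eigh(C); a=V[:,1]
    print(j,k,"centre off mm",X.mean(0).round(1),"ang",round((np.degrees(np.arctan2(a[1],a[0]))+90)%180-90,1),"LxW",np.sqrt(12*w[::-1]).round(1), np.percentile(sat[near],[50,97]).round(1))
```

```text
0 a centre off mm [-8.3  0.1] ang -88.3 LxW [9.4 5.2] [-1.   3.5]
0 b centre off mm [ 0.8 -6.5] ang 8.4 LxW [17.7  6.7] [-1.5  3.5]
0 c centre off mm [-2.3  0.9] ang 42.6 LxW [22.5  9.1] [-2.   3.5]
0 d centre off mm [-6.5  1.3] ang -14.4 LxW [14.7 10. ] [-1.   3.5]
1 a centre off mm [-5.7 -2.3] ang 26.5 LxW [12.8  6. ] [-0.5  4.5]
1 b centre off mm [ 4.9 -1.9] ang -23.6 LxW [28.9  9.2] [0.5 4. ]
1 c centre off mm [3.9 0.6] ang 53.9 LxW [29.3  9.4] [1. 4.]
1 d centre off mm [7.  2.8] ang 9.7 LxW [30.3 11.7] [1.  4.5]
```

```bash
cat > plan.py <<'E'
import sys,json
from h import *
S=dict(a=(.6164,.1517),b=(.5004,.1527),c=(.4994,.0367),d=(.6154,.0357))
o=env.observe(); R=o["tool_rot"]; yaw=np.degrees(np.arctan2(R[1,0],R[0,0]))%360
k,ang,z=sys.argv[1],float(sys.argv[2]),float(sys.argv[3])
d=np.r_[S[k],z]-o["position"]; t=np.round(R.T@d/.04,3)
print("t",round(o["time_s"],2),"pos",o["position"].round(4),"yaw",round(yaw,1),"tilt",np.degrees(np.arccos(-R[2,2])).round(2))
print("tool units",t,"roll units",round((yaw-ang)/5,2))
E
python3 plan.py a 200 .165
```

```text
t 0.1 pos [0.1997 0.5122 0.2308] yaw 158.7 tilt 0.07
tool units [-12.981  -4.61    1.647] roll units -8.26
```

```bash
python3 -m jog '[{"linear":[-0.93,-0.33,0]},{"linear":[-0.93,-0.33,0]},{"linear":[-0.93,-0.33,0]},{"linear":[-0.93,-0.33,0]},{"linear":[-0.93,-0.33,0]},{"linear":[-0.93,-0.33,0]},{"linear":[-0.93,-0.33,0]},{"linear":[-0.93,-0.33,0]},{"linear":[-0.93,-0.33,0]},{"linear":[-0.93,-0.33,0]},{"linear":[-0.93,-0.33,0]},{"linear":[-0.93,-0.33,0]}]' -0.3 60; python3 -m jog '[{"linear":[-0.91,-0.33,0]},{"linear":[-0.91,-0.33,0]},{"roll":-1},{"roll":-1},{"roll":-1,"linear":[0,0,0.4]},{"roll":-1,"linear":[0,0,0.4]},{"roll":-1,"linear":[0,0,0.4]},{"roll":-1,"linear":[0,0,0.4]},{"roll":-0.26},{"roll":0},{"roll":0}]'; python3 plan.py a 200 .165
```

```text
t 0.1 pos [0.1997 0.5122 0.2308] yaw 158.7 tilt 0.07
tool units [-12.981  -4.61    1.647] roll units -8.26invalid input
invalid input
```

```bash
python3 -m jog '[{"linear":[-0.93,-0.33,0],"roll":0},{"linear":[-0.93,-0.33,0],"roll":0},{"linear":[-0.93,-0.33,0],"roll":0},{"linear":[-0.93,-0.33,0],"roll":0},{"linear":[-0.93,-0.33,0],"roll":0},{"linear":[-0.93,-0.33,0],"roll":0},{"linear":[-0.93,-0.33,0],"roll":0},{"linear":[-0.93,-0.33,0],"roll":0},{"linear":[-0.93,-0.33,0],"roll":0},{"linear":[-0.93,-0.33,0],"roll":0},{"linear":[-0.93,-0.33,0],"roll":0},{"linear":[-0.93,-0.33,0],"roll":0}]' -0.3 60; python3 -m jog '[{"linear":[-0.91,-0.33,0],"roll":0},{"linear":[-0.91,-0.33,0],"roll":0},{"linear":[0,0,0],"roll":-1},{"linear":[0,0,0],"roll":-1},{"linear":[0,0,0.4],"roll":-1},{"linear":[0,0,0.4],"roll":-1},{"linear":[0,0,0.4],"roll":-1},{"linear":[0,0,0.4],"roll":-1},{"linear":[0,0,0],"roll":-1},{"linear":[0,0,0],"roll":-1},{"linear":[0,0,0],"roll":-0.26},{"linear":[0,0,0],"roll":0}]'; python3 plan.py a 200 .165
```

```text
time_s: 1.1
position: [0.5593, 0.201, 0.231]
tool_rot: [[-0.932, 0.364, -0.001], [0.364, 0.932, -0.0], [0.001, -0.0, -1.0]]
ft_force: [0.5, 0.9, -0.5]
grip_width: 0.0299
gripper_force: 0.0
time_s: 2.1
position: [0.6163, 0.1516, 0.1671]
tool_rot: [[-0.94, -0.341, -0.0], [-0.341, 0.94, -0.0], [0.0, 0.0, -1.0]]
ft_force: [-0.0, -0.4, 0.8]
grip_width: 0.0297
gripper_force: 0.0
t 2.1 pos [0.6163 0.1516 0.1671] yaw 199.9 tilt 0.03
tool units [-0.003  0.002  0.052] roll units -0.01
```

Run:
```python
from h import *
im=optics.get_image("scene")[:,:,::-1]; cv2.imwrite("pics/s1.png",cv2.resize(im[150:270,270:420],(750,600),interpolation=cv2.INTER_CUBIC))
```

```text
(no output)
```

View pics/s1.png

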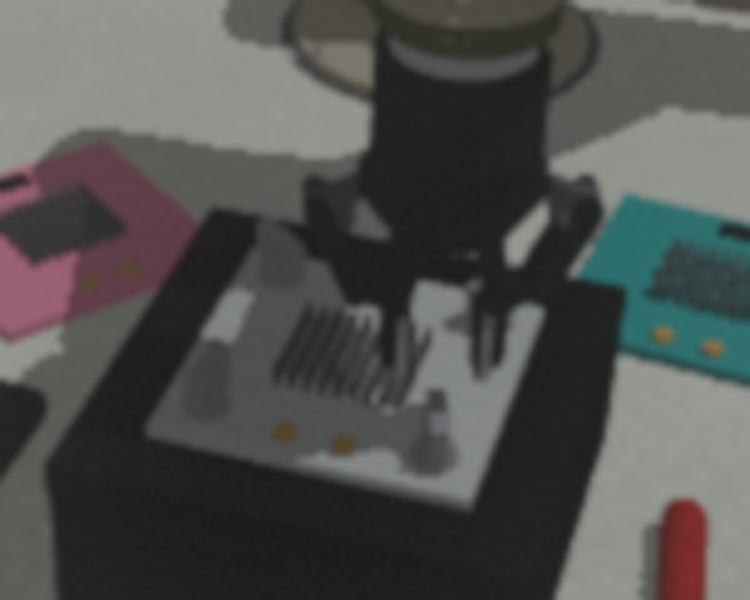

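The fingers, at crop (400,360) and (490,360), straddle the axis of screw a at (433,430), so I descend and grip.

```bash
python3 -m jog '[{"linear":[0,0,0.5],"roll":0},{"linear":[0,0,0.65],"roll":0},{"linear":[0,0,0],"roll":0}]'; python3 -m jog '[{"linear":[0,0,0],"roll":0},{"linear":[0,0,0],"roll":0},{"linear":[0,0,0],"roll":0},{"linear":[0,0,0],"roll":0}]' -1 60;  python3 plan.py a 200 .121; python3 -c "
from rig import env;o=env.observe();print(o['wrist_torque'].round(3),o['grip_width'],o['ft_force'])"
```

```text
time_s: 2.4
position: [0.6143, 0.1514, 0.117]
tool_rot: [[-0.94, -0.34, -0.008], [-0.34, 0.94, -0.0], [0.008, 0.002, -1.0]]
ft_force: [-1.3, -1.2, -1.6]
grip_width: 0.0299
gripper_force: 0.0
time_s: 2.73
position: [0.6165, 0.1522, 0.1224]
tool_rot: [[-0.94, -0.341, 0.001], [-0.341, 0.94, 0.001], [-0.001, 0.001, -1.0]]
ft_force: [-0.8, 4.6, -0.9]
grip_width: 0.0091
gripper_force: 60.5
t 2.73 pos [0.6165 0.1522 0.1224] yaw 199.9 tilt 0.09
tool units [ 0.007 -0.01   0.035] roll units -0.01
[ 0.616  0.259 -0.686] 0.009059458269298683 [-0.84420854  4.62435073 -0.92153277]
```

```bash
cat > st.py <<'E'
from h import *
o=env.observe();R=o["tool_rot"]
print("yaw",(np.degrees(np.arctan2(R[1,0],R[0,0]))%360).round(2),"tq",o['wrist_torque'].round(3),"w",round(o['grip_width']*1e3,1),"F",o['ft_force'].round(1),"pos",o["position"].round(4),"t",round(o["time_s"],2))
E
python3 -m jog '[{"linear":[0,0,0.01],"roll":1}]' >/dev/null;python3 st.py;python3 -m jog '[{"linear":[0,0,0.01],"roll":1},{"linear":[0,0,0.01],"roll":1}]'>/dev/null;python3 st.py;python3 -m jog '[{"linear":[0,0,0.01],"roll":1},{"linear":[0,0,0.01],"roll":1},{"linear":[0,0,0.01],"roll":1}]' >/dev/null; python3 st.py;  python3 -m jog '[{"linear":[0,0,0],"roll":0}]' >/dev/null;python3 st.py
```

```text
yaw 195.05 tq [0.494 0.369 0.471] w 8.9 F [-2.6  3.3  1.9] pos [0.6163 0.1521 0.1222] t 2.82
yaw 184.84 tq [0.444 0.626 0.446] w 8.8 F [-3.6  3.1  2.4] pos [0.6163 0.1521 0.1215] t 2.98
yaw 169.84 tq [0.392 0.726 0.426] w 8.5 F [-3.5  3.3  3.3] pos [0.6163 0.1521 0.1204] t 3.23
yaw 169.87 tq [0.506 0.838 0.136] w 8.9 F [-4.8  2.4  4.4] pos [0.6163 0.1521 0.1204] t 3.32
```

```bash
python3 -m jog '[{"linear":[0,0,0],"roll":0},{"linear":[0,0,0],"roll":0},{"linear":[0,0,-0.5],"roll":0},{"linear":[0,0,-0.6],"roll":0}]' -0.3 60;  python3 plan.py c 230 .165
```

```text
time_s: 3.65
position: [0.616, 0.1511, 0.1622]
tool_rot: [[-0.985, 0.173, -0.003], [0.173, 0.985, -0.001], [0.003, -0.001, -1.0]]
ft_force: [0.7, 0.4, 0.2]
grip_width: 0.0297
gripper_force: 0.0
t 3.65 pos [0.616  0.1511 0.1622] yaw 170.0 tilt 0.16
tool units [ 2.378 -3.322 -0.059] roll units -11.99
```

```bash
python3 -m jog '[{"linear":[0.48,-0.66,0],"roll":0},{"linear":[0.48,-0.66,0],"roll":0},{"linear":[0.48,-0.66,0],"roll":0},{"linear":[0.48,-0.66,0],"roll":0},{"linear":[0.46,-0.68,0],"roll":0}]' >/dev/null; python3 -m jog '[{"linear":[0,0,0],"roll":-1},{"linear":[0,0,0],"roll":-1},{"linear":[0,0,0],"roll":-1},{"linear":[0,0,0],"roll":-1},{"linear":[0,0,0],"roll":-1},{"linear":[0,0,0],"roll":-1},{"linear":[0,0,0],"roll":-1},{"linear":[0,0,0],"roll":-1},{"linear":[0,0,0],"roll":-1},{"linear":[0,0,0],"roll":-1},{"linear":[0,0,0],"roll":-1},{"linear":[0,0,0],"roll":-1}]' ; python3 plan.py c 230 .121
python3 - <<'E'
from h import *
im=optics.get_image("scene")[:,:,::-1]; cv2.imwrite("pics/s2.png",cv2.resize(im[150:270,270:420],(750,600),interpolation=cv2.INTER_CUBIC))
E
```

```text
time_s: 5.07
position: [0.5, 0.0369, 0.1634]
tool_rot: [[-0.639, -0.769, 0.001], [-0.769, 0.639, -0.001], [-0.0, -0.002, -1.0]]
ft_force: [0.3, -0.7, -0.6]
grip_width: 0.03
gripper_force: 0.0
t 5.07 pos [0.5    0.0369 0.1634] yaw 230.3 tilt 0.1
tool units [0.014 0.011 1.06 ] roll units 0.06
```

View pics/s2.png

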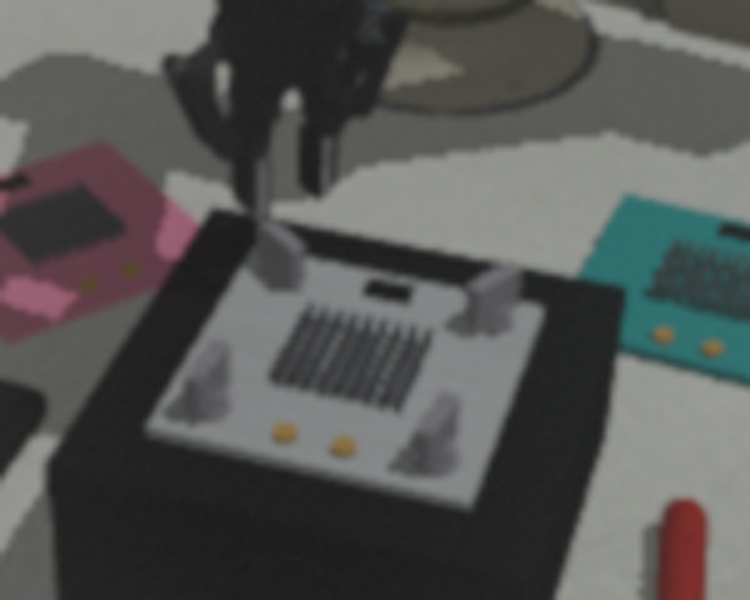

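The fingers are over screw c at crop (278,250), and screw a at (433,440) has turned as intended. I descend on c.

```bash
python3 -m jog '[{"linear":[0,0,0.5],"roll":0},{"linear":[0,0,0.35],"roll":0},{"linear":[0,0,0.15],"roll":0},{"linear":[0,0,0],"roll":0}]'>/dev/null;python3 st.py; python3 -m jog '[{"linear":[0,0,0],"roll":0},{"linear":[0,0,0],"roll":0},{"linear":[0,0,0],"roll":0},{"linear":[0,0,0],"roll":0}]' -1 60 >/dev/null; python3 st.py
```

```text
yaw 229.95 tq [-0.001  0.02   0.038] w 30.0 F [ 1.2  0.3 -0.1] pos [0.4993 0.0372 0.1221] t 5.45
yaw 230.02 tq [-0.692 -0.427  0.409] w 8.8 F [ 3.7 -4.3  0.6] pos [0.5007 0.0367 0.1239] t 5.78
```

```bash
python3 -m jog '[{"linear":[0,0,0.01],"roll":1},{"linear":[0,0,0.01],"roll":1},{"linear":[0,0,0.01],"roll":1}]'>/dev/null;python3 st.py;python3 -m jog '[{"linear":[0,0,0.01],"roll":1},{"linear":[0,0,0.01],"roll":1},{"linear":[0,0,0.01],"roll":1}]' >/dev/null; python3 st.py;  python3 -m jog '[{"linear":[0,0,0],"roll":0},{"linear":[0,0,0],"roll":0},{"linear":[0,0,-0.5],"roll":0},{"linear":[0,0,-0.6],"roll":0}]' -0.3 60 >/dev/null;  python3 plan.py b 152 .165
```

```text
yaw 214.78 tq [-0.7   -0.504  0.413] w 8.5 F [ 4.7 -5.4  2.3] pos [0.5009 0.0366 0.1228] t 6.03
yaw 199.78 tq [-0.929 -0.452  0.479] w 8.7 F [ 3.8 -7.3  4.1] pos [0.501  0.0364 0.1218] t 6.28
t 6.62 pos [0.4984 0.0378 0.1639] yaw 200.1 tilt 0.26
tool units [-1.034  2.681 -0.023] roll units 9.62
```

```bash
python3 -m jog '[{"linear":[-0.34,0.9,0],"roll":0},{"linear":[-0.34,0.9,0],"roll":0},{"linear":[-0.35,0.88,0],"roll":0},{"linear":[0,0,0],"roll":1},{"linear":[0,0,0],"roll":1},{"linear":[0,0,0],"roll":1},{"linear":[0,0,0],"roll":1},{"linear":[0,0,0],"roll":1},{"linear":[0,0,0],"roll":1},{"linear":[0,0,0],"roll":1},{"linear":[0,0,0],"roll":1},{"linear":[0,0,0],"roll":1}]' >/dev/null; python3 -m jog '[{"linear":[0,0,0.5],"roll":0.62},{"linear":[0,0,0.35],"roll":0},{"linear":[0,0,0.17],"roll":0},{"linear":[0,0,0],"roll":0}]' >/dev/null;python3 plan.py b 152 .122; python3 -m jog '[{"linear":[0,0,0],"roll":0},{"linear":[0,0,0],"roll":0},{"linear":[0,0,0],"roll":0},{"linear":[0,0,0],"roll":0}]' -1 60 >/dev/null; python3 st.py
```

```text
t 7.95 pos [0.5007 0.1523 0.1226] yaw 152.0 tilt 0.18
tool units [0.012 0.005 0.014] roll units -0.0
yaw 151.91 tq [-0.773  0.44  -0.177] w 8.6 F [-2.2 -4.3  1.9] pos [0.5015 0.1515 0.1246] t 8.28
```

```bash
python3 -m jog '[{"linear":[0,0,0.01],"roll":1},{"linear":[0,0,0.01],"roll":1},{"linear":[0,0,0.01],"roll":1}]'>/dev/null;python3 st.py;python3 -m jog '[{"linear":[0,0,0.01],"roll":1},{"linear":[0,0,0.01],"roll":1},{"linear":[0,0,0.01],"roll":1}]' >/dev/null; python3 st.py;  python3 -m jog '[{"linear":[0,0,0],"roll":0},{"linear":[0,0,0],"roll":0},{"linear":[0,0,-0.5],"roll":0},{"linear":[0,0,-0.6],"roll":0}]' -0.3 60 >/dev/null;  python3 plan.py d 168 .165
```

```text
yaw 136.74 tq [-1.102  0.73   0.453] w 9.1 F [-4.8 -7.4  5.1] pos [0.5013 0.1512 0.1236] t 8.53
yaw 121.75 tq [-1.351  0.973  0.447] w 8.6 F [-6.5 -8.4  6.8] pos [0.5011 0.151  0.1225] t 8.78
t 9.12 pos [0.5011 0.1523 0.1652] yaw 122.0 tilt 0.15
tool units [-3.987  0.879 -0.004] roll units -9.2
```

```bash
python3 -m jog '[{"linear":[-0.8,0.18,0],"roll":0},{"linear":[-0.8,0.18,0],"roll":0},{"linear":[-0.8,0.18,0],"roll":0},{"linear":[-0.8,0.17,0],"roll":0},{"linear":[-0.79,0.17,0],"roll":0},{"linear":[0,0,0],"roll":-1},{"linear":[0,0,0],"roll":-1},{"linear":[0,0,0],"roll":-1},{"linear":[0,0,0],"roll":-1},{"linear":[0,0,0],"roll":-1},{"linear":[0,0,0],"roll":-1},{"linear":[0,0,0],"roll":-1}]' >/dev/null; python3 -m jog '[{"linear":[0,0,0],"roll":-1},{"linear":[0,0,0.35],"roll":-1},{"linear":[0,0,0.35],"roll":-0.2},{"linear":[0,0,0.25],"roll":0},{"linear":[0,0,0.11],"roll":0},{"linear":[0,0,0],"roll":0}]' >/dev/null;python3 plan.py d 168 .122; python3 -m jog '[{"linear":[0,0,0],"roll":0},{"linear":[0,0,0],"roll":0},{"linear":[0,0,0],"roll":0},{"linear":[0,0,0],"roll":0}]' -1 60 >/dev/null; python3 st.py
```

```text
t 10.62 pos [0.6156 0.0354 0.1221] yaw 167.9 tilt 0.09
tool units [0.006 0.005 0.003] roll units -0.02
yaw 167.92 tq [0.963 0.07  0.111] w 8.7 F [-0.1  4.8 -0.4] pos [0.6159 0.0362 0.1235] t 10.95
```

```bash
python3 -m jog '[{"linear":[0,0,0.01],"roll":1},{"linear":[0,0,0.01],"roll":1},{"linear":[0,0,0.01],"roll":1}]'>/dev/null;python3 st.py;python3 -m jog '[{"linear":[0,0,0.01],"roll":1},{"linear":[0,0,0.01],"roll":1},{"linear":[0,0,0.01],"roll":1}]' >/dev/null; python3 st.py;  python3 -m jog '[{"linear":[0,0,0],"roll":0},{"linear":[0,0,0],"roll":0},{"linear":[0,0,-0.5],"roll":0},{"linear":[0,0,-0.6],"roll":0}]' -0.3 60 >/dev/null;  sed -i 's/^S=.*/S=dict(a=(.6164,.1521),b=(.5012,.1517),c=(.5008,.0364),d=(.6159,.0362))/' plan.py; python3 plan.py a 170 .165
```

```text
yaw 152.72 tq [1.058 0.103 0.455] w 8.5 F [-0.5  5.1  1.6] pos [0.616  0.0363 0.1225] t 11.2
yaw 137.72 tq [1.101 0.234 0.446] w 8.7 F [-0.8  5.8  2.6] pos [0.616  0.0364 0.1215] t 11.45
t 11.78 pos [0.6152 0.0349 0.1638] yaw 138.0 tilt 0.2
tool units [ 1.939  2.197 -0.031] roll units -6.4
```

```bash
python3 -m jog '[{"linear":[0.65,0.73,0],"roll":0},{"linear":[0.65,0.73,0],"roll":0},{"linear":[0.64,0.73,0],"roll":0},{"linear":[0,0,0],"roll":-1},{"linear":[0,0,0],"roll":-1},{"linear":[0,0,0],"roll":-1},{"linear":[0,0,0],"roll":-1},{"linear":[0,0,0.35],"roll":-1},{"linear":[0,0,0.35],"roll":-1},{"linear":[0,0,0.25],"roll":-0.4},{"linear":[0,0,0.14],"roll":0},{"linear":[0,0,0],"roll":0}]' >/dev/null;python3 plan.py a 170 .120; python3 -m jog '[{"linear":[0,0,0],"roll":0},{"linear":[0,0,0],"roll":0},{"linear":[0,0,0],"roll":0}]' -1 60 >/dev/null; python3 st.py; for i in 1 2; do python3 -m jog '[{"linear":[0,0,0.01],"roll":1},{"linear":[0,0,0.01],"roll":1}]' >/dev/null; python3 st.py; done
```

```text
t 12.78 pos [0.6167 0.152  0.12  ] yaw 169.9 tilt 0.1
tool units [ 0.008  0.002 -0.001] roll units -0.03
yaw 169.88 tq [-0.261  0.082  0.064] w 8.9 F [ 0.  -1.7  2.1] pos [0.6174 0.1521 0.1219] t 13.03
yaw 159.7 tq [-0.494  0.259  0.455] w 8.3 F [-0.8 -3.2  4.3] pos [0.6174 0.1519 0.1213] t 13.2
yaw 149.68 tq [-0.679  0.377  0.453] w 9.0 F [-2.  -3.8  5. ] pos [0.6173 0.1517 0.1206] t 13.37
```

```bash
for i in 1 2; do python3 -m jog '[{"linear":[0,0,0.01],"roll":1}]' >/dev/null; python3 st.py; done;  python3 -m jog '[{"linear":[0,0,0],"roll":0},{"linear":[0,0,0],"roll":0},{"linear":[0,0,-0.5],"roll":0},{"linear":[0,0,-0.6],"roll":0}]' -0.3 60 >/dev/null; python3 plan.py c 200 .165
```

```text
yaw 144.68 tq [-0.756  0.459  0.468] w 8.7 F [-2.9 -4.5  5.6] pos [0.6173 0.1516 0.1203] t 13.45
yaw 139.68 tq [-0.832  0.548  0.482] w 8.5 F [-2.7 -6.2  6.2] pos [0.6172 0.1515 0.1199] t 13.53
t 13.87 pos [0.6162 0.1524 0.1615] yaw 140.0 tilt 0.22
tool units [ 0.348 -4.077 -0.077] roll units -12.0
```

```bash
python3 -m jog '[{"linear":[0.09,-0.82,0],"roll":0},{"linear":[0.09,-0.82,0],"roll":0},{"linear":[0.07,-0.81,0],"roll":0},{"linear":[0.05,-0.81,0],"roll":0},{"linear":[0.05,-0.81,0],"roll":0},{"linear":[0,0,0],"roll":-1},{"linear":[0,0,0],"roll":-1},{"linear":[0,0,0],"roll":-1},{"linear":[0,0,0],"roll":-1},{"linear":[0,0,0],"roll":-1},{"linear":[0,0,0],"roll":-1},{"linear":[0,0,0],"roll":-1}]' >/dev/null;  python3 -m jog '[{"linear":[0,0,0],"roll":-1},{"linear":[0,0,0],"roll":-1},{"linear":[0,0,0.3],"roll":-1},{"linear":[0,0,0.3],"roll":-1},{"linear":[0,0,0.3],"roll":-1},{"linear":[0,0,0.13],"roll":0},{"linear":[0,0,0],"roll":0}]' >/dev/null;python3 plan.py c 200 .120; python3 -m jog '[{"linear":[0,0,0],"roll":0},{"linear":[0,0,0],"roll":0},{"linear":[0,0,0],"roll":0}]' -1 60 >/dev/null; python3 st.py; for i in 1 2; do python3 -m jog '[{"linear":[0,0,0.01],"roll":1},{"linear":[0,0,0.01],"roll":1}]' >/dev/null; python3 st.py; done
```

```text
t 15.45 pos [0.501  0.037  0.1205] yaw 199.8 tilt 0.1
tool units [ 0.011 -0.011  0.014] roll units -0.04
yaw 199.89 tq [-0.208 -0.023  0.276] w 8.4 F [ 0.2 -1.3  1.8] pos [0.5019 0.0366 0.1221] t 15.7
yaw 189.69 tq [-0.532  0.073  0.455] w 8.8 F [-0.7 -3.1  3.3] pos [0.502  0.0363 0.1215] t 15.87
yaw 179.67 tq [-0.781  0.144  0.482] w 8.5 F [-0.7 -4.8  5.6] pos [0.502  0.0361 0.1208] t 16.03
```

```bash
for i in 1 2; do python3 -m jog '[{"linear":[0,0,0.01],"roll":1}]' >/dev/null; python3 st.py; done;  python3 -m jog '[{"linear":[0,0,0],"roll":0},{"linear":[0,0,0],"roll":0},{"linear":[0,0,-0.5],"roll":0},{"linear":[0,0,-0.6],"roll":0}]' -0.3 60 >/dev/null; python3 plan.py b 122 .165
```

```text
yaw 174.67 tq [-0.987  0.205  0.517] w 8.5 F [-0.5 -5.8  5.2] pos [0.502  0.036  0.1204] t 16.12
yaw 169.68 tq [-1.032  0.296  0.514] w 8.5 F [-1.8 -6.5  5.3] pos [0.502  0.0359 0.1201] t 16.2
t 16.53 pos [0.5005 0.0371 0.1623] yaw 170.0 tilt 0.22
tool units [ 0.481  2.823 -0.063] roll units 9.6
```

```bash
python3 -m jog '[{"linear":[0.16,0.94,0],"roll":0},{"linear":[0.16,0.94,0],"roll":0},{"linear":[0.16,0.94,0],"roll":0},{"linear":[0,0,0],"roll":1},{"linear":[0,0,0],"roll":1},{"linear":[0,0,0],"roll":1},{"linear":[0,0,0],"roll":1},{"linear":[0,0,0],"roll":1},{"linear":[0,0,0],"roll":1},{"linear":[0,0,0],"roll":1}]' >/dev/null;  python3 -m jog '[{"linear":[0,0,0.35],"roll":1},{"linear":[0,0,0.35],"roll":1},{"linear":[0,0,0.25],"roll":0.6},{"linear":[0,0,0.1],"roll":0},{"linear":[0,0,0],"roll":0}]' >/dev/null;python3 plan.py b 122 .120; python3 -m jog '[{"linear":[0,0,0],"roll":0},{"linear":[0,0,0],"roll":0},{"linear":[0,0,0],"roll":0}]' -1 60 >/dev/null; python3 st.py; for i in 1 2; do python3 -m jog '[{"linear":[0,0,0.01],"roll":1},{"linear":[0,0,0.01],"roll":1}]' >/dev/null; python3 st.py; done
```

```text
t 17.78 pos [0.5019 0.1514 0.1203] yaw 122.1 tilt 0.1
tool units [ 0.017 -0.01   0.007] roll units 0.01
yaw 122.0 tq [-0.798  1.012  0.062] w 8.4 F [-5.9 -4.5  5.5] pos [0.5013 0.1506 0.1217] t 18.03
yaw 111.82 tq [-1.012  1.314  0.461] w 9.2 F [-9.2 -6.4  7.5] pos [0.5011 0.1504 0.121 ] t 18.2
yaw 101.8 tq [-1.147  1.619  0.463] w 8.8 F [-9.  -6.9  8.4] pos [0.5008 0.1503 0.1203] t 18.37
```

```bash
for i in 1 2; do python3 -m jog '[{"linear":[0,0,0.01],"roll":1}]' >/dev/null; python3 st.py; done;  python3 -m jog '[{"linear":[0,0,0],"roll":0},{"linear":[0,0,0],"roll":0},{"linear":[0,0,-0.5],"roll":0},{"linear":[0,0,-0.6],"roll":0}]' -0.3 60 >/dev/null; sed -i 's/b=(.5012,.1517)/b=(.5003,.1503)/' plan.py; python3 plan.py d 138 .165
```

```text
yaw 96.81 tq [-1.211  1.718  0.478] w 9.0 F [-10.5  -7.6  10.4] pos [0.5007 0.1503 0.1199] t 18.45
yaw 91.81 tq [-1.263  1.853  0.491] w 8.8 F [-10.9  -7.6  11.4] pos [0.5005 0.1503 0.1196] t 18.53
t 18.87 pos [0.5019 0.1513 0.1623] yaw 92.0 tilt 0.15
tool units [-2.975  2.748 -0.076] roll units -9.2
```

```bash
python3 -m jog '[{"linear":[-0.6,0.55,0],"roll":0},{"linear":[-0.6,0.55,0],"roll":0},{"linear":[-0.6,0.55,0],"roll":0},{"linear":[-0.59,0.55,0],"roll":0},{"linear":[-0.59,0.55,0],"roll":0},{"linear":[0,0,0],"roll":-1},{"linear":[0,0,0],"roll":-1},{"linear":[0,0,0],"roll":-1},{"linear":[0,0,0],"roll":-1},{"linear":[0,0,0],"roll":-1},{"linear":[0,0,0],"roll":-1}]' >/dev/null;  python3 -m jog '[{"linear":[0,0,0],"roll":-1},{"linear":[0,0,0.35],"roll":-1},{"linear":[0,0,0.35],"roll":-1},{"linear":[0,0,0.25],"roll":-0.2},{"linear":[0,0,0.1],"roll":0},{"linear":[0,0,0],"roll":0}]' >/dev/null;python3 plan.py d 138 .120; python3 -m jog '[{"linear":[0,0,0],"roll":0},{"linear":[0,0,0],"roll":0},{"linear":[0,0,0],"roll":0}]' -1 60 >/dev/null; python3 st.py; for i in 1 2; do python3 -m jog '[{"linear":[0,0,0.01],"roll":1},{"linear":[0,0,0.01],"roll":1}]' >/dev/null; python3 st.py; done
```

```text
t 20.28 pos [0.616  0.0358 0.1198] yaw 137.8 tilt 0.08
tool units [ 0.009  0.006 -0.005] roll units -0.04
yaw 137.9 tq [ 0.104 -0.121  0.252] w 8.7 F [1.1 0.8 2.7] pos [0.6168 0.0358 0.1215] t 20.53
yaw 127.7 tq [ 0.067 -0.016  0.441] w 8.8 F [0.4 0.5 2.9] pos [0.6167 0.0358 0.1207] t 20.7
yaw 117.68 tq [0.117 0.168 0.411] w 8.8 F [-1.9  1.2  4.8] pos [0.6166 0.0357 0.12  ] t 20.87
```

```bash
for i in 1 2; do python3 -m jog '[{"linear":[0,0,0.01],"roll":1}]' >/dev/null; python3 st.py; done;  python3 -m jog '[{"linear":[0,0,0],"roll":0},{"linear":[0,0,0],"roll":0},{"linear":[0,0,-0.5],"roll":0},{"linear":[0,0,-0.6],"roll":0}]' -0.3 60 >/dev/null; python3 plan.py a 140 .165
```

```text
yaw 112.68 tq [0.056 0.262 0.447] w 8.7 F [-1.3  0.   6.2] pos [0.6166 0.0357 0.1198] t 20.95
yaw 107.68 tq [0.043 0.327 0.471] w 8.7 F [-0.  -0.3  4.7] pos [0.6166 0.0357 0.1195] t 21.03
t 21.37 pos [0.6153 0.0358 0.1611] yaw 108.0 tilt 0.24
tool units [ 2.757  0.925 -0.097] roll units -6.39
```

```bash
python3 -m jog '[{"linear":[0.92,0.31,0],"roll":0},{"linear":[0.92,0.31,0],"roll":0},{"linear":[0.92,0.31,0],"roll":0},{"linear":[0,0,0],"roll":-1},{"linear":[0,0,0],"roll":-1},{"linear":[0,0,0],"roll":-1},{"linear":[0,0,0],"roll":-1},{"linear":[0,0,0.35],"roll":-1},{"linear":[0,0,0.35],"roll":-1},{"linear":[0,0,0.25],"roll":-0.4},{"linear":[0,0,0.12],"roll":0},{"linear":[0,0,0],"roll":0}]' >/dev/null;python3 plan.py a 140 .118; python3 -m jog '[{"linear":[0,0,0],"roll":0},{"linear":[0,0,0],"roll":0},{"linear":[0,0,0],"roll":0}]' -1 60 >/dev/null; python3 st.py; for i in 1 2 3; do python3 -m jog '[{"linear":[0,0,0.01],"roll":1}]' >/dev/null; python3 st.py; done
```

```text
t 22.37 pos [0.6173 0.1522 0.1183] yaw 139.9 tilt 0.12
tool units [ 0.016 -0.015  0.007] roll units -0.02
yaw 139.89 tq [-0.565  0.504  0.123] w 8.6 F [-4.2 -4.1  2. ] pos [0.6174 0.1515 0.1203] t 22.62
yaw 134.93 tq [-0.738  0.711  0.439] w 8.9 F [-4.8 -4.3  3.7] pos [0.6174 0.1514 0.12  ] t 22.7
yaw 129.7 tq [-0.871  0.863  0.483] w 8.9 F [-5.1 -4.6  4.8] pos [0.6173 0.1513 0.1197] t 22.78
yaw 124.68 tq [-0.884  0.974  0.493] w 8.6 F [-6.  -5.2  5.8] pos [0.6172 0.1513 0.1194] t 22.87
```

```bash
for i in 1 2 3; do python3 -m jog '[{"linear":[0,0,0.01],"roll":1}]' >/dev/null; python3 st.py; done
```

```text
yaw 119.68 tq [-1.03   1.068  0.528] w 8.6 F [-5.7 -5.9  5.9] pos [0.6171 0.1512 0.119 ] t 22.95
yaw 114.68 tq [-1.044  1.314  0.587] w 8.6 F [-8.1 -6.1  8.2] pos [0.617  0.1511 0.1188] t 23.03
yaw 109.69 tq [-1.137  1.452  0.647] w 8.8 F [-9.1 -7.4 10.4] pos [0.6169 0.1511 0.1186] t 23.12
```

```bash
python3 -m jog '[{"linear":[0,0,0],"roll":0},{"linear":[0,0,0],"roll":0},{"linear":[0,0,-0.5],"roll":0},{"linear":[0,0,-0.6],"roll":0}]' -0.3 60 >/dev/null; python3 plan.py c 170 .165
```

```text
t 23.45 pos [0.6171 0.1523 0.1603] yaw 110.0 tilt 0.17
tool units [-1.73  -3.723 -0.11 ] roll units -12.01
```

```bash
python3 -m jog '[{"linear":[-0.35,-0.74,0],"roll":0},{"linear":[-0.35,-0.74,0],"roll":0},{"linear":[-0.35,-0.74,0],"roll":0},{"linear":[-0.34,-0.75,0],"roll":0},{"linear":[-0.34,-0.75,0],"roll":0},{"linear":[0,0,0],"roll":-1},{"linear":[0,0,0],"roll":-1},{"linear":[0,0,0],"roll":-1},{"linear":[0,0,0],"roll":-1},{"linear":[0,0,0],"roll":-1},{"linear":[0,0,0],"roll":-1},{"linear":[0,0,0],"roll":-1}]' >/dev/null;  python3 -m jog '[{"linear":[0,0,0],"roll":-1},{"linear":[0,0,0],"roll":-1},{"linear":[0,0,0.3],"roll":-1},{"linear":[0,0,0.3],"roll":-1},{"linear":[0,0,0.3],"roll":-1},{"linear":[0,0,0.15],"roll":0},{"linear":[0,0,0],"roll":0}]' >/dev/null;python3 plan.py c 170 .118; python3 -m jog '[{"linear":[0,0,0],"roll":0},{"linear":[0,0,0],"roll":0},{"linear":[0,0,0],"roll":0}]' -1 60 >/dev/null; python3 st.py; for i in 1 2 3; do python3 -m jog '[{"linear":[0,0,0.01],"roll":1}]' >/dev/null; python3 st.py; done
```

```text
t 25.03 pos [0.5011 0.0366 0.1182] yaw 169.8 tilt 0.08
tool units [ 0.005 -0.007  0.005] roll units -0.04
yaw 169.87 tq [-0.619  0.23   0.227] w 8.5 F [-1.7 -4.5  2.1] pos [0.5016 0.0359 0.1198] t 25.28
yaw 164.92 tq [-0.838  0.279  0.426] w 8.7 F [-2.3 -5.7  3.8] pos [0.5016 0.0359 0.1195] t 25.37
yaw 159.68 tq [-0.958  0.387  0.51 ] w 8.5 F [-2.8 -5.3  4.2] pos [0.5016 0.0357 0.1191] t 25.45
yaw 154.67 tq [-0.997  0.488  0.48 ] w 8.3 F [-2.4 -6.7  5.6] pos [0.5016 0.0357 0.1188] t 25.53
```

```bash
for i in 1 2 3; do python3 -m jog '[{"linear":[0,0,0.01],"roll":1}]' >/dev/null; python3 st.py; done
```

```text
yaw 149.66 tq [-1.032  0.734  0.584] w 8.8 F [-4.6 -7.5  8.2] pos [0.5016 0.0356 0.1185] t 25.62
yaw 144.68 tq [-1.161  0.892  0.593] w 8.4 F [-5.1 -6.3 11.1] pos [0.5016 0.0355 0.1183] t 25.7
yaw 139.69 tq [-1.269  1.112  0.641] w 8.5 F [-7.2 -6.9 14.3] pos [0.5016 0.0354 0.1182] t 25.78
```

```bash
python3 -m jog '[{"linear":[0,0,0],"roll":0},{"linear":[0,0,0],"roll":0},{"linear":[0,0,-0.5],"roll":0},{"linear":[0,0,-0.6],"roll":0}]' -0.3 60 >/dev/null; python3 plan.py b 92 .165
```

```text
t 26.12 pos [0.5006 0.0368 0.16  ] yaw 139.9 tilt 0.2
tool units [ 1.832  2.166 -0.121] roll units 9.59
```

```bash
python3 -m jog '[{"linear":[0.61,0.72,0],"roll":0},{"linear":[0.61,0.72,0],"roll":0},{"linear":[0.61,0.72,0],"roll":0},{"linear":[0,0,0],"roll":1},{"linear":[0,0,0],"roll":1},{"linear":[0,0,0],"roll":1},{"linear":[0,0,0],"roll":1},{"linear":[0,0,0],"roll":1},{"linear":[0,0,0],"roll":1},{"linear":[0,0,0],"roll":1}]' >/dev/null;  python3 -m jog '[{"linear":[0,0,0.35],"roll":1},{"linear":[0,0,0.35],"roll":1},{"linear":[0,0,0.25],"roll":0.6},{"linear":[0,0,0.08],"roll":0},{"linear":[0,0,0],"roll":0}]' >/dev/null;python3 plan.py b 92 .118; python3 -m jog '[{"linear":[0,0,0],"roll":0},{"linear":[0,0,0],"roll":0},{"linear":[0,0,0],"roll":0}]' -1 60 >/dev/null; python3 st.py; for i in 1 2 3 4; do python3 -m jog '[{"linear":[0,0,0.01],"roll":1}]' >/dev/null; python3 st.py; done
```

```text
t 27.37 pos [0.5007 0.1499 0.1188] yaw 92.0 tilt 0.08
tool units [ 0.01  -0.01   0.021] roll units 0.01
yaw 91.99 tq [-0.053  0.675  0.096] w 8.5 F [-5.1  0.4  3.8] pos [0.5004 0.1499 0.1202] t 27.62
yaw 87.04 tq [-0.095  0.958  0.46 ] w 8.6 F [-5.6 -0.4  5.2] pos [0.5003 0.1498 0.1198] t 27.7
yaw 81.8 tq [-0.065  1.134  0.501] w 8.6 F [-6.9 -0.4  7.3] pos [0.5001 0.1498 0.1195] t 27.78
yaw 76.78 tq [-0.107  1.274  0.409] w 8.8 F [-7.8 -0.2  8.8] pos [0.4999 0.1499 0.1191] t 27.87
yaw 71.79 tq [-0.084  1.652  0.56 ] w 8.7 F [-10.5   0.3  11.6] pos [0.4998 0.1499 0.1189] t 27.95
```

```bash
for i in 1 2; do python3 -m jog '[{"linear":[0,0,0.01],"roll":1}]' >/dev/null; python3 st.py; done
```

```text
yaw 66.8 tq [-0.096  1.902  0.556] w 8.8 F [-11.6   0.2  15.4] pos [0.4996 0.15   0.1187] t 28.03
yaw 61.82 tq [-0.08   2.14   0.669] w 8.3 F [-12.5   0.1  18.2] pos [0.4995 0.15   0.1186] t 28.12
```

```bash
python3 -m jog '[{"linear":[0,0,0],"roll":0},{"linear":[0,0,0],"roll":0},{"linear":[0,0,-0.5],"roll":0},{"linear":[0,0,-0.6],"roll":0}]' -0.3 60 >/dev/null; python3 plan.py d 108 .165
```

```text
t 28.45 pos [0.5005 0.1497 0.1606] yaw 62.0 tilt 0.15
tool units [-1.15   3.878 -0.119] roll units -9.2
```

```bash
python3 -m jog '[{"linear":[-0.23,0.78,0],"roll":0},{"linear":[-0.23,0.78,0],"roll":0},{"linear":[-0.23,0.78,0],"roll":0},{"linear":[-0.23,0.77,0],"roll":0},{"linear":[-0.23,0.77,0],"roll":0},{"linear":[0,0,0],"roll":-1},{"linear":[0,0,0],"roll":-1},{"linear":[0,0,0],"roll":-1},{"linear":[0,0,0],"roll":-1},{"linear":[0,0,0],"roll":-1},{"linear":[0,0,0],"roll":-1}]' >/dev/null;  python3 -m jog '[{"linear":[0,0,0],"roll":-1},{"linear":[0,0,0.35],"roll":-1},{"linear":[0,0,0.35],"roll":-1},{"linear":[0,0,0.25],"roll":-0.2},{"linear":[0,0,0.1],"roll":0},{"linear":[0,0,0],"roll":0}]' >/dev/null;python3 plan.py d 108 .118; python3 -m jog '[{"linear":[0,0,0],"roll":0},{"linear":[0,0,0],"roll":0},{"linear":[0,0,0],"roll":0}]' -1 60 >/dev/null; python3 st.py; for i in 1 2 3 4; do python3 -m jog '[{"linear":[0,0,0.008],"roll":1}]' >/dev/null; python3 st.py; done
```

```text
t 29.87 pos [0.616  0.036  0.1181] yaw 107.8 tilt 0.08
tool units [ 0.005 -0.002  0.003] roll units -0.04
yaw 107.89 tq [-0.048  0.165  0.243] w 8.7 F [-0.8 -0.3  2. ] pos [0.6165 0.036  0.1198] t 30.12
yaw 102.93 tq [-0.077  0.099  0.438] w 8.6 F [-1.5 -0.8  1.9] pos [0.6165 0.036  0.1195] t 30.2
yaw 97.69 tq [-0.068  0.137  0.422] w 8.3 F [-0.3 -0.7  3.2] pos [0.6165 0.036  0.1191] t 30.28
yaw 92.68 tq [-0.073  0.336  0.519] w 8.6 F [-1.3 -1.1  5.1] pos [0.6165 0.0359 0.119 ] t 30.37
yaw 87.69 tq [-0.082  0.414  0.587] w 8.9 F [-3.2 -0.3  6.6] pos [0.6165 0.0359 0.1189] t 30.45
```

```bash
for i in 1 2; do python3 -m jog '[{"linear":[0,0,0.002],"roll":0.6}]' >/dev/null; python3 st.py; done
```

```text
yaw 84.68 tq [-0.087  0.348  0.581] w 8.5 F [-2.2 -0.7  4.6] pos [0.6164 0.0359 0.1188] t 30.53
yaw 81.79 tq [-0.127  0.414  0.7  ] w 8.6 F [-2.7 -0.6  4.4] pos [0.6165 0.0359 0.1187] t 30.62
```

```bash
python3 -m jog '[{"linear":[0,0,0],"roll":0},{"linear":[0,0,0],"roll":0},{"linear":[0,0,-0.5],"roll":0},{"linear":[0,0,-0.6],"roll":0}]' -0.3 60 >/dev/null; python3 plan.py a 110 .165
```

```text
t 30.95 pos [0.6154 0.0362 0.1605] yaw 82.0 tilt 0.22
tool units [ 2.873 -0.382 -0.111] roll units -5.61
```

```bash
python3 -m jog '[{"linear":[0.96,-0.13,0],"roll":0},{"linear":[0.96,-0.13,0],"roll":0},{"linear":[0.96,-0.13,0],"roll":0},{"linear":[0,0,0],"roll":-1},{"linear":[0,0,0],"roll":-1},{"linear":[0,0,0],"roll":-1},{"linear":[0,0,0],"roll":-1},{"linear":[0,0,0.35],"roll":-1},{"linear":[0,0,0.35],"roll":-0.6},{"linear":[0,0,0.25],"roll":0},{"linear":[0,0,0.1],"roll":0},{"linear":[0,0,0],"roll":0}]' >/dev/null;python3 plan.py a 110 .117; python3 -m jog '[{"linear":[0,0,0],"roll":0},{"linear":[0,0,0],"roll":0},{"linear":[0,0,0],"roll":0}]' -1 60 >/dev/null; python3 st.py; for i in 1 2 3 4 ; do python3 -m jog '[{"linear":[0,0,0],"roll":0.2}]' >/dev/null; python3 st.py; done
```

```text
t 31.95 pos [0.6167 0.1523 0.1186] yaw 109.8 tilt 0.1
tool units [-0.001 -0.008  0.039] roll units -0.04
yaw 109.9 tq [-0.306  0.82   0.298] w 8.6 F [-4.8 -3.2  2.6] pos [0.6164 0.152  0.1204] t 32.2
yaw 108.93 tq [-0.348  0.776  0.645] w 8.4 F [-5.1 -3.5  2.1] pos [0.6164 0.152  0.1204] t 32.28
yaw 107.9 tq [-0.412  0.686  0.597] w 8.4 F [-4.  -2.5  1.9] pos [0.6164 0.152  0.1204] t 32.37
yaw 106.9 tq [-0.373  0.719  0.616] w 8.5 F [-3.5 -1.9  1.9] pos [0.6164 0.152  0.1204] t 32.45
yaw 105.9 tq [-0.38   0.753  0.683] w 8.9 F [-5.3 -1.4  2. ] pos [0.6164 0.152  0.1203] t 32.53
```

```bash
for i in 1 2 ; do python3 -m jog '[{"linear":[0,0,0],"roll":0.2}]' >/dev/null; python3 st.py; done; python3 -m jog '[{"linear":[0,0,0],"roll":0},{"linear":[0,0,0],"roll":0},{"linear":[0,0,-0.5],"roll":0},{"linear":[0,0,-0.6],"roll":0}]' -0.3 60 >/dev/null; python3 plan.py c 140 .165
```

```text
yaw 104.9 tq [-0.374  0.654  0.632] w 8.8 F [-3.7 -3.1  2.2] pos [0.6164 0.152  0.1203] t 32.62
yaw 103.9 tq [-0.362  0.708  0.693] w 8.3 F [-5.2 -2.2  2.4] pos [0.6164 0.152  0.1203] t 32.7
t 33.03 pos [0.6165 0.1523 0.1629] yaw 103.9 tilt 0.16
tool units [-2.118 -3.505 -0.045] roll units -7.22
```

```bash
python3 -m jog '[{"linear":[-0.42,-0.7,0],"roll":0},{"linear":[-0.42,-0.7,0],"roll":0},{"linear":[-0.42,-0.7,0],"roll":0},{"linear":[-0.43,-0.7,0],"roll":0},{"linear":[-0.43,-0.7,0],"roll":0},{"linear":[0,0,0],"roll":-1},{"linear":[0,0,0],"roll":-1},{"linear":[0,0,0],"roll":-1},{"linear":[0,0,0],"roll":-1},{"linear":[0,0,0],"roll":-1},{"linear":[0,0,0],"roll":-1},{"linear":[0,0,0],"roll":-1}]' >/dev/null;  python3 -m jog '[{"linear":[0,0,0.4],"roll":-0.22},{"linear":[0,0,0.4],"roll":0},{"linear":[0,0,0.22],"roll":0},{"linear":[0,0,0.1],"roll":0},{"linear":[0,0,0],"roll":0}]' >/dev/null;python3 plan.py c 140 .118; python3 -m jog '[{"linear":[0,0,0],"roll":0},{"linear":[0,0,0],"roll":0},{"linear":[0,0,0],"roll":0}]' -1 60 >/dev/null; python3 st.py; for i in 1 2 3 4; do python3 -m jog '[{"linear":[0,0,0],"roll":0.2}]' >/dev/null; python3 st.py; done
```

```text
t 34.45 pos [0.5014 0.0364 0.1184] yaw 140.0 tilt 0.04
tool units [ 0.012 -0.01   0.009] roll units -0.0
yaw 140.05 tq [-0.82   0.605  0.351] w 8.7 F [-3.2 -5.6  3.2] pos [0.5013 0.0356 0.1197] t 34.7
yaw 139.08 tq [-0.823  0.645  0.695] w 8.8 F [-4.2 -5.1  3.9] pos [0.5013 0.0356 0.1196] t 34.78
yaw 138.05 tq [-0.814  0.6    0.701] w 8.7 F [-4.  -4.9  3.3] pos [0.5013 0.0355 0.1196] t 34.87
yaw 137.05 tq [-0.924  0.657  0.716] w 8.5 F [-3.7 -6.   2.5] pos [0.5012 0.0355 0.1196] t 34.95
yaw 136.05 tq [-0.838  0.62   0.724] w 8.8 F [-4.7 -5.8  3.2] pos [0.5012 0.0355 0.1196] t 35.03
```

```bash
python3 -m jog '[{"linear":[0,0,0],"roll":0},{"linear":[0,0,0],"roll":0},{"linear":[0,0,-0.5],"roll":0},{"linear":[0,0,-0.6],"roll":0}]' -0.3 60 >/dev/null; python3 plan.py b 62 .165
```

```text
t 35.37 pos [0.5009 0.0366 0.1625] yaw 136.0 tilt 0.16
tool units [ 1.986  2.035 -0.061] roll units 14.8
```

```bash
python3 -m jog '[{"linear":[0.66,0.68,0],"roll":0},{"linear":[0.66,0.68,0],"roll":0},{"linear":[0.66,0.68,0],"roll":0},{"linear":[0,0,0],"roll":1},{"linear":[0,0,0],"roll":1},{"linear":[0,0,0],"roll":1},{"linear":[0,0,0],"roll":1},{"linear":[0,0,0],"roll":1},{"linear":[0,0,0],"roll":1},{"linear":[0,0,0],"roll":1},{"linear":[0,0,0],"roll":1},{"linear":[0,0,0],"roll":1}]' >/dev/null;  python3 -m jog '[{"linear":[0,0,0],"roll":1},{"linear":[0,0,0],"roll":1},{"linear":[0,0,0],"roll":1},{"linear":[0,0,0.35],"roll":1},{"linear":[0,0,0.35],"roll":1},{"linear":[0,0,0.25],"roll":0.8},{"linear":[0,0,0.14],"roll":0},{"linear":[0,0,0],"roll":0}]' >/dev/null;python3 plan.py b 62 .118; python3 -m jog '[{"linear":[0,0,0],"roll":0},{"linear":[0,0,0],"roll":0},{"linear":[0,0,0],"roll":0}]' -1 60 >/dev/null; python3 st.py; for i in 1 2 3 ; do python3 -m jog '[{"linear":[0,0,0],"roll":0.2}]' >/dev/null; python3 st.py; done
```

```text
t 37.03 pos [0.5009 0.1502 0.1184] yaw 62.1 tilt 0.08
tool units [-0.004 -0.014  0.01 ] roll units 0.03
yaw 62.12 tq [0.615 1.123 0.315] w 8.8 F [-7.7  4.2  5.1] pos [0.4999 0.151  0.1199] t 37.28
yaw 61.15 tq [0.692 1.15  0.613] w 8.4 F [-7.3  4.5  3.8] pos [0.4999 0.151  0.12  ] t 37.37
yaw 60.13 tq [0.659 1.111 0.666] w 8.5 F [-7.   4.5  5. ] pos [0.4999 0.151  0.1199] t 37.45
yaw 59.13 tq [0.74  1.154 0.647] w 8.1 F [-6.3  4.9  3.9] pos [0.4999 0.151  0.1199] t 37.53
```

```bash
for i in 1 2 ; do python3 -m jog '[{"linear":[0,0,0],"roll":0.2}]' >/dev/null; python3 st.py; done; python3 -m jog '[{"linear":[0,0,0],"roll":0},{"linear":[0,0,0],"roll":0},{"linear":[0,0,-0.5],"roll":0},{"linear":[0,0,-0.6],"roll":0}]' -0.3 60 >/dev/null; python3 plan.py d 82 .165
```

```text
yaw 58.14 tq [0.726 1.127 0.69 ] w 8.6 F [-7.4  3.8  3.9] pos [0.4999 0.151  0.1199] t 37.62
yaw 57.14 tq [0.621 1.125 0.746] w 8.8 F [-6.9  5.3  4.5] pos [0.4998 0.151  0.1199] t 37.7
t 38.03 pos [0.5008 0.1499 0.1629] yaw 57.0 tilt 0.14
tool units [-0.82   3.96  -0.058] roll units -4.99
```

```bash
python3 -m jog '[{"linear":[-0.16,0.79,0],"roll":0},{"linear":[-0.16,0.79,0],"roll":0},{"linear":[-0.16,0.79,0],"roll":0},{"linear":[-0.17,0.79,0],"roll":0},{"linear":[-0.17,0.8,0],"roll":0},{"linear":[0,0,0],"roll":-1},{"linear":[0,0,0],"roll":-1},{"linear":[0,0,0],"roll":-1},{"linear":[0,0,0],"roll":-1},{"linear":[0,0,0],"roll":-1}]' >/dev/null;  python3 -m jog '[{"linear":[0,0,0.4],"roll":0},{"linear":[0,0,0.4],"roll":0},{"linear":[0,0,0.22],"roll":0},{"linear":[0,0,0.1],"roll":0},{"linear":[0,0,0],"roll":0}]' >/dev/null;python3 plan.py d 82 .118; python3 -m jog '[{"linear":[0,0,0],"roll":0},{"linear":[0,0,0],"roll":0},{"linear":[0,0,0],"roll":0}]' -1 60 >/dev/null; python3 st.py; for i in 1 2 3 ; do python3 -m jog '[{"linear":[0,0,0],"roll":0.2}]' >/dev/null; python3 st.py; done
```

```text
t 39.28 pos [0.6161 0.0362 0.1178] yaw 82.0 tilt 0.05
tool units [-0.001 -0.005 -0.005] roll units 0.0
yaw 82.05 tq [-0.036  0.303  0.405] w 8.7 F [-1.2  0.6  3.1] pos [0.6165 0.0363 0.1193] t 39.53
yaw 81.03 tq [-0.032  0.318  0.658] w 8.4 F [-1.9  0.2  5.4] pos [0.6164 0.0362 0.1193] t 39.62
yaw 79.96 tq [-0.068  0.34   0.684] w 8.2 F [-1.7 -0.1  6.5] pos [0.6165 0.0363 0.1193] t 39.7
yaw 78.95 tq [-0.08   0.28   0.687] w 8.9 F [-1.9 -0.7  5.2] pos [0.6165 0.0362 0.1193] t 39.78
```

```bash
python3 -m jog '[{"linear":[0,0,0],"roll":0},{"linear":[0,0,0],"roll":0},{"linear":[0,0,-0.5],"roll":0},{"linear":[0,0,-0.8],"roll":0},{"linear":[0,0,-0.8],"roll":0},{"linear":[0,0,-0.8],"roll":0},{"linear":[0,0,0],"roll":0}]' 0 60
python3 - <<'E'
from h import *
im=optics.get_image("scene")[:,:,::-1]; cv2.imwrite("pics/s3.png",cv2.resize(im[140:290,230:430],(800,600),interpolation=cv2.INTER_CUBIC))
E
```

```text
time_s: 40.37
position: [0.6181, 0.0361, 0.241]
tool_rot: [[0.191, 0.982, 0.011], [0.982, -0.191, -0.001], [0.001, 0.011, -1.0]]
ft_force: [0.4, 0.1, 0.4]
grip_width: 0.0428
gripper_force: 0.0
```

View pics/s3.png

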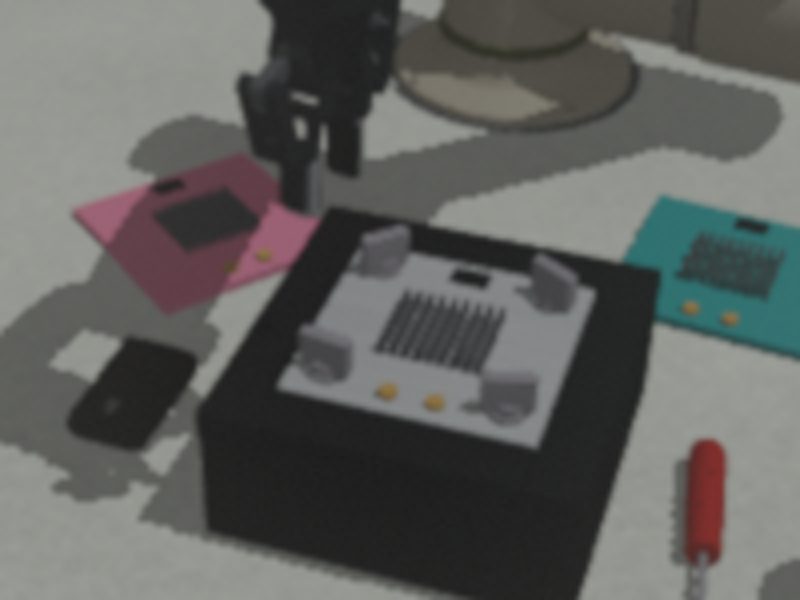

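The cover (centre near crop (440,340)) now lies flat and flush in the pocket. All four wings have turned, at (385,250), (553,285), (325,352) and (508,395), and the gripper is clear. The mouse and screwdriver look undisturbed, so I hand the job in.

```bash
python3 -c "
from rig import env;print(env.close_job())"
```

```text
the job is handed in; nothing more can be done
None
```

The job is handed in at about 40 s: the cover looks flat and home, and all four screws were taken down crisscross (a, c, b, d) over four rounds to an estimated 45–55 N each, judged from a noisy torque reading (properly tight 45 N, overtight 70 N); cover tip was kept small by limiting steps to about 2 mm but was not measured.

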